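# Snap the cover onto the bulkhead lamp

## Task

Finish assembling the round bulkhead lamp on the bench: its white cover lies loosely on top of the three spring catches. With the fingertips, press the cover's rim down beside one catch after another, one at a time, until it has snapped in under all three and sits flush all round, then take the hand away. Only press: do not lift or shift the cover or the lamp, do not lean on the cover hard enough to crack it, and leave the other things where they lie.

Things in the scene. Friction and masses are not known exactly. Their poses are not given: they have to be found in the camera images.
- lamp: Round grey bulkhead lamp body, loose on the bench: wall 168 mm across, 45 mm high, 1.6 kg. Origin at the centre of its underside, z up. Three spring catches (a, b, c) stand at its edge at 0, +120 and -120 degrees from its x axis, between grey cheeks, out to 102 mm from the centre and up to 62 mm high. Between them low fixing feet and a black cable gland, to 105 mm. It may be turned any way.
- cover: Opal white rigid round cover, 167 mm across, 0.28 kg, loose, laid on in the right position, its three lugs on top of the catches. Origin: centre of its lower rim face, z up; 54 mm above the bench at first, 45 mm when home all round. Flat shoulder 18 mm above the origin from radius 47 to 77 mm, inside it a low dome to 27 mm. It tilts up to 5 degrees as lugs go down one by one; cracks above 80 N.
- pad_a (a point): Where to press for catch a: point on the cover's flat shoulder, 64 mm from the cover's centre, in line with catch a; room for a fingertip up to 30 mm wide. About 72 mm above the bench at the start, 64 to 65 mm once lug a is in while others are open, 63 mm with all home.
- pad_b (a point): Where to press for catch b: point on the cover's flat shoulder, 64 mm from the cover's centre, in line with catch b; room for a fingertip up to 30 mm wide. About 72 mm above the bench at the start, 64 to 65 mm once lug b is in while others are open, 63 mm with all home.
- pad_c (a point): Where to press for catch c: point on the cover's flat shoulder, 64 mm from the cover's centre, in line with catch c; room for a fingertip up to 30 mm wide. About 72 mm above the bench at the start, 64 to 65 mm once lug c is in while others are open, 63 mm with all home.
- lug_a (a point): Underside of the cover's lug at catch a (24 mm wide, 4 mm thick, reaching 92 mm from the centre), 88 mm from the centre. About 54 mm above the bench while it rests on the catch, 45 mm when snapped home.
- lug_b (a point): Underside of the cover's lug at catch b (24 mm wide, 4 mm thick, reaching 92 mm from the centre), 88 mm from the centre. About 54 mm above the bench while it rests on the catch, 45 mm when snapped home.
- lug_c (a point): Underside of the cover's lug at catch c (24 mm wide, 4 mm thick, reaching 92 mm from the centre), 88 mm from the centre. About 54 mm above the bench while it rests on the catch, 45 mm when snapped home.
- catch_a (a joint): Spring catch a, V-shaped steel 13 mm wide, pivoted low on the lamp: 0 rad upright, grows as its nose is pushed outward (about 0.12 at most as the lug passes), springs back to nearly 0 once the lug is under it. A press of about 10 to 18 N at pad_a takes the lug past; resistance then drops until the rim lands.
- catch_b (a joint): Spring catch b, V-shaped steel 13 mm wide, pivoted low on the lamp: 0 rad upright, grows as its nose is pushed outward (about 0.12 at most as the lug passes), springs back to nearly 0 once the lug is under it. A press of about 10 to 18 N at pad_b takes the lug past; resistance then drops until the rim lands.
- catch_c (a joint): Spring catch c, V-shaped steel 13 mm wide, pivoted low on the lamp: 0 rad upright, grows as its nose is pushed outward (about 0.12 at most as the lug passes), springs back to nearly 0 once the lug is under it. A press of about 10 to 18 N at pad_c takes the lug past; resistance then drops until the rim lands.
- screwdriver_red: screwdriver with a red handle, 235 mm long, lying at the right (bystander)
- spanner_13: smaller bright open-ended spanner, 154 mm long, lying at the left (bystander)
- spanner_19: larger bright open-ended spanner, 202 mm long, lying at the left (bystander)
- tape_black: roll of black tape lying flat, 53 mm across, 19 mm high (bystander)
- bolt_m10: short hexagon bolt with nut, 52 mm long, lying at the right (bystander)

How it is judged:
On the way, in this order (a step that is already met when the one before it is completed fails the run):
1. the cover has snapped in under one catch while the other two are still open ((((z of lug_a in the frame of lamp below 0.0475 m and value of joint catch_a below 0.06 rad) and z of each of lug_b, lug_c in the frame of lamp above 0.0495 m) or (z of each of lug_a, lug_c in the frame of lamp above 0.0495 m and (z of lug_b in the frame of lamp below 0.0475 m and value of joint catch_b below 0.06 rad)) or (z of each of lug_a, lug_b in the frame of lamp above 0.0495 m and (z of lug_c in the frame of lamp below 0.0475 m and value of joint catch_c below 0.06 rad)))), for 0.2 s.
2. it has snapped in under a second catch while the third is still open ((((z of lug_a in the frame of lamp below 0.0475 m and value of joint catch_a below 0.06 rad) and (z of lug_b in the frame of lamp below 0.0475 m and value of joint catch_b below 0.06 rad) and z of lug_c in the frame of lamp above 0.0495 m) or (z of lug_a in the frame of lamp above 0.0495 m and (z of lug_b in the frame of lamp below 0.0475 m and value of joint catch_b below 0.06 rad) and (z of lug_c in the frame of lamp below 0.0475 m and value of joint catch_c below 0.06 rad)) or ((z of lug_a in the frame of lamp below 0.0475 m and value of joint catch_a below 0.06 rad) and z of lug_b in the frame of lamp above 0.0495 m and (z of lug_c in the frame of lamp below 0.0475 m and value of joint catch_c below 0.06 rad)))), for 0.2 s.
At the end, for the whole second after the job is handed in: All three lugs lie within 2.5 mm of fully home on the lamp body (lug underside less than 47.5 mm above the lamp's underside), all three catches have sprung back over them (below 0.06 rad), and cover and lamp are at rest with the lamp standing flat (z of each of lug_a, lug_b, lug_c in the frame of lamp below 0.0475 m and value of joint each of catch_a, catch_b, catch_c below 0.06 rad and linear speed of each of cover, lamp below 0.01 m/s and angle between lamp's own z axis and vertical below 0.03 rad); the robot touches nothing.
It fails at once if the cover is lifted (more than about 12 mm above where it lay) or pushed off its place on the lamp (more than 10 mm sideways) (z of cover in the frame of lamp above 0.066 m or horizontal distance between cover and lamp above 0.01 m).
It fails at once if the lamp is lifted or tipped (more than 15 mm) (height (world z) of lamp above 0.015 m or angle between lamp's own z axis and vertical above 0.15 rad).
It fails at once if the lamp is shoved more than 40 mm along the bench (distance of lamp from where it was at the start of the episode above 0.04 m).
It fails at once if the cover is pressed with more than 80 N and cracks (contact force between cover and the fingers above 80 N or contact force between cover and the arm above 80 N).
It fails at once if another thing on the bench is moved more than 30 mm (distance of any of screwdriver_red, spanner_13, spanner_19, tape_black, bolt_m10 from where it was at the start of the episode above 0.03 m).
It also fails if it takes over 64 s, if anything falls off the work surface, if the arm or the gripper's body presses on something with over 40 N, if the wrist force passes 120 N, or if a joint passes its speed limit or range.

## Robot

A 6-joint arm with a two-finger parallel gripper is mounted at the origin on a cart in front of the work surface, level with it; the furniture and walls round the work are solid. World frame = base frame: x ahead of the robot, y to its left, z up, the work surface at z = 0. Lengths are in m, angles in rad, forces in N, time in s.
With the tool pointing down it reaches from about 0.25 to 0.725 m from the base axis. Payload 4 kg.
Tool frame: the origin (TCP) lies between the finger pads; the fingertips stand 11 mm ahead of it and the grasp point (between the pads) lies 8 mm behind it (bot.tip_extent is the distance from the TCP to the fingertips, in m); z points along the fingers, y is the line along which they close (so a half turn about z gives the same grasp; the last joint's range is limited). The gripper opens to 85 mm and grips with 20 to 120 N. Pads are 22 mm wide; open, the fingers measure 114 mm over their backs; the gripper's body (76 mm by 85 mm) begins 54 mm behind the grasp point. The pads swing forward as they close: fully open they stand 13 mm farther back than shut.
Start: joints at [0, 0.241, 0.005, 1.335, 0, 1.571], TCP at [0.5, -0, 0.207] pointing down, gripper open.
Joint ranges: [-2.72, 2.72], [-1.05, 1.87], [-1.09, 1.28], [-1.99, 2.15], [-1.42, 1.44], [-3.14, 3.14]. Speed limits (rad/s): [2.79, 2.79, 3.14, 3.14, 3.14, 3.14].

## Interface

Orientations are given as a unit quaternion [x, y, z, w].
In Python, from workcell import bot gives the robot as it stands. The module is installed in compiled form; this text tells all that it offers.
- The arm moves only by the tool drive_tool, never from a script. Its argument "rows" is a list of rows, each an object of numbers: "dx", "dy", "dz": the shift along the tool's x, y, z in units of 50 mm (1.0 is 50 mm); "wx", "wy", "wz": the turn, a rotation vector about the tool's x, y, z in units of 5 degrees (1.0 is 5 degrees); "hand": the finger opening in mm, from 0 to 85.4. A call has 1 to 20 rows; each row is the pose to reach, as a shift and turn from the pose commanded when the call began, along the tool's axes at that moment; what a row does not reach only later rows make up. A row lasts 1/10 s, in which the tool goes at most 50 mm and 8.59 degrees, less where a joint would pass 70% of its speed; a pose out of reach is approached as far as the arm can. A call with a gripper value outside its range is refused whole. The fingers move at their own pace and stop on an object; the grip force is fixed at half the most. Time passes only in rows, so rows that repeat a pose let the fingers close. It gives the time, the measured TCP pose, the force, the opening and the grip force at its end, in the units of the state.
- bot.get_obs(): the state, without advancing time (a new reading comes with each control period).
- bot.camera(name): name is "scene" or "side" or "wrist"; returns the picture (384x512x3 uint8, red, green, blue); there is no depth.
- bot.get_calibration(name): a dict with "vfov" (degrees; the focal length in pixels is half the picture's height over the tangent of half this angle, whatever the lens; pixels are square), "cx", "cy" (the principal point, pixels), "origin" and "rotation" of the camera in the world; the wrist camera has in their place "mount" (4x4, takes a point from camera to tool coordinates, whose origin is the TCP and whose axes are the flange's). Camera axes: x right, y up, looking along -z (the intrinsics and any distortion apply to the point x, -y, -z); pixel columns grow to the right and rows downward; lengths in m; the calibration is good to about 2 mm. A picture is of the moment at which its call begins: read the wrist's pose just before it. get_calibration takes no time and is no camera call.
- bot.job_done(): hands the job in; it is judged then, once.
Trained networks look in the newest picture that a camera, given by its name, has taken for a name from the list of things; names that differ only in an ending like _2 or _b are one class to them, and where a whole thing is asked for, a point or a joint stands for the part that bears it (a point fixed in the world has none). Each returns a list of dicts, best first, with "score" (0 to 1); they miss things now and then, are a little off and sometimes report something else, mostly with a low value. They report only what shows in the picture. A call takes as long as a camera call.
- bot.look_for(camera, thing): "extent" ([centre column, centre row, width, height] in pixels, round what is visible of it).
- bot.outline_of(camera, thing): "region" (384x512 bool, what is visible of it) and "extent" ([centre column, centre row, width, height] in pixels, round what is visible of it).
The state is a dict: "clock": time; "joint_pos": joint angles; "joint_vel": joint speeds; "tau": joint torques, N m; "eef_pos": TCP position; "tool_rot": TCP orientation; "ft_force": force on the tool from outside, world axes, zero at the start; "ft_torque": the same for the moment, N m; "grip_width": finger opening in m; "grasp_force": force on a finger pad.
Only numpy, scipy, OpenCV 4.12 (cv2) and the standard library are available. Lean on these libraries where they do the work, as an engineer would, in place of code of your own. Each camera call takes 0.05 s, during which the arm holds its last target. There are 200 camera calls.

## Working session

There is one attempt and no reset: what is moved stays moved. The work goes in short steps, Python scripts to look and compute and a tool call to move; the robot and the scene stay as the last step left them, time stands still between calls to the robot, and variables do not carry over. Pictures are saved under pics/ and viewed, at most 10 in all, crops included, and the job is handed in when it is done.

Besides the shell and the picture viewer there is one more tool, called after "Request:" as name([rows], argument=value, ...), one row to a line, values as JSON. drive_tool: Moves the arm, as the interface text tells. Its arguments: {"type":"object","properties":{"rows":{"type":"array","items":{"type":"object","properties":{"dx":{"type":"number"},"dy":{"type":"number"},"dz":{"type":"number"},"wx":{"type":"number"},"wy":{"type":"number"},"wz":{"type":"number"},"hand":{"type":"number"}}}}},"required":["rows"]}

```bash
mkdir -p pics; cat > h.py <<'E'
import numpy as np,cv2
from workcell import bot
from scipy.spatial.transform import Rotation as R
def cam(n):
    c=bot.get_calibration(n)
    f=192/np.tan(np.radians(c['vfov'])/2)
    if 'mount' in c:
        o=bot.get_obs();T=np.eye(4);T[:3,:3]=R.from_quat(o['tool_rot']).as_matrix();T[:3,3]=o['eef_pos']
        T=T@np.array(c['mount']);return f,c['cx'],c['cy'],T[:3,3],T[:3,:3],c
    return f,c['cx'],c['cy'],np.array(c['origin']),np.array(c['rotation']),c
def ray(k,u,v,z):
    f,cx,cy,o,r,_=k
    d=r@np.array([(u-cx)/f,-(v-cy)/f,-1]);return o+d*(z-o[2])/d[2]
def proj(k,p):
    f,cx,cy,o,r,_=k
    q=r.T@(np.array(p)-o);return cx+f*q[0]/-q[2],cy-f*q[1]/-q[2]
E
python3 - <<'E'
from h import *
ims=[]
for n in ['scene','side','wrist']:
    k=cam(n);im=bot.camera(n);ims.append(im)
    cv2.imwrite(f'pics/{n}0.png',im[:,:,::-1])
    print(n,{a:b for a,b in k[5].items() if a not in('rotation','mount')},k[3],-k[4][:,2])
    for t in ['cover','lamp','catch_a']:
        for d in bot.look_for(n,t)[:4]: 
            e=d['extent'];print(t,round(d['score'],2),np.round(e),ray(k,e[0],e[1],.06).round(3))
o=bot.get_obs();print(o['eef_pos'],o['tool_rot'],o['clock'],o['ft_force'])
cv2.imwrite('pics/a.png',cv2.resize(np.hstack([ims[0],ims[2]]),(800,300))[:,:,::-1])
E
```

```text
Traceback (most recent call last):
IndexError: too many indices for array: array is 1-dimensional, but 2 were indexed
```

```bash
sed -i "s/np.array(c\['rotation'\]),c/(R.from_quat(c['rotation']).as_matrix() if len(c['rotation'])==4 else R.from_rotvec(c['rotation']).as_matrix()),c/" h.py
python3 - <<'E'
from h import *
ims=[]
for n in ['scene','side','wrist']:
    k=cam(n);im=bot.camera(n);ims.append(im)
    cv2.imwrite(f'pics/{n}0.png',im[:,:,::-1])
    print(n,{a:b for a,b in k[5].items() if a not in('mount',)},k[3],-k[4][:,2])
    for t in ['cover','lamp','catch_a']:
        for d in bot.look_for(n,t)[:4]: 
            e=d['extent'];print(t,round(d['score'],2),np.round(e),ray(k,e[0],e[1],.06).round(3))
o=bot.get_obs();print(o['eef_pos'],o['tool_rot'],o['clock'],o['ft_force'])
cv2.imwrite('pics/a.png',cv2.resize(np.hstack([ims[0],ims[2]]),(800,300))[:,:,::-1])
E
```

```text
scene {'vfov': 49.000980472787305, 'cx': 256.7642864096994, 'cy': 196.61367566670012, 'origin': array([ 0.00576482, -0.69181342,  0.63382019]), 'rotation': array([ 0.45999971, -0.14583795, -0.24347583,  0.84133886])} [ 0.00576482 -0.69181342  0.63382019] [ 0.46939589  0.70301524 -0.53426312]
lamp 0.58 [274. 243.  83.  40.] [ 0.438 -0.115  0.06 ]
catch_a 0.5 [307. 235.  -2.  15.] [ 0.518 -0.13   0.06 ]
catch_a 0.41 [238. 233.   7.  17.] [ 0.391 -0.045  0.06 ]
side {'vfov': 42.326563922033635, 'cx': 252.018649188349, 'cy': 186.8054141133415, 'origin': array([0.27878073, 1.42225442, 0.71070255]), 'rotation': array([-0.04000166,  0.54146571,  0.8376424 , -0.05974921])} [0.27878073 1.42225442 0.71070255] [ 0.13171846 -0.90232913 -0.41042951]
cover 0.56 [249. 251.  13.  16.] [0.439 0.377 0.06 ]
lamp 0.57 [248. 204.  64.  27.] [0.48  0.118 0.06 ]
catch_a 0.36 [226. 203.   5.   8.] [0.549 0.117 0.06 ]
wrist {'vfov': 59.132794197537294, 'cx': 256.5948172290885, 'cy': 186.3262230881527} [0.50072576 0.0764377  0.3749696 ] [-0.00179106 -0.29469813 -0.95558872]
cover 0.69 [262. 176. 178. 167.] [ 0.505 -0.01   0.06 ]
lamp 0.63 [261. 176. 192. 190.] [ 0.504 -0.01   0.06 ]
catch_a 0.7 [175. 170.  15.  18.] [ 0.421 -0.004  0.06 ]
catch_a 0.54 [260. 177. 180. 172.] [ 0.504 -0.011  0.06 ]
[ 5.00013560e-01 -1.82642309e-06  2.07148530e-01] [7.07098931e-01 7.07114630e-01 2.79137222e-05 3.79026044e-05] 0.65 [0.04296503 0.80268764 0.53407247]
```

View pics/a.png

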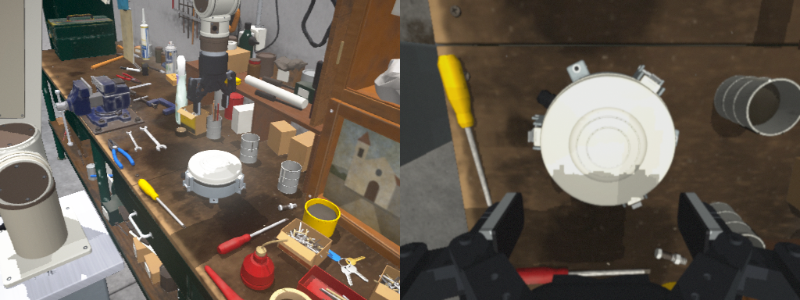

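```bash
python3 - <<'E'
from h import *
from scipy.optimize import least_squares
k=cam('wrist');im=bot.camera('wrist')
print(bot.tip_extent)
for t in ['catch_a','lug_a','catch_b']:
    for d in bot.look_for('wrist',t)[:5]:
        e=d['extent'];p=ray(k,e[0],e[1],.058);print(t,round(d['score'],2),np.round(e),p.round(3),np.degrees(np.arctan2(p[1]+.012,p[0]-.505)).round())
r=bot.outline_of('wrist','cover')[0]['region'].astype(np.uint8)
c=max(cv2.findContours(r,0,cv2.CHAIN_APPROX_NONE)[0],key=cv2.contourArea)[:,0,:]
P=np.array([ray(k,u,v,.062) for u,v in c])[:,:2]
s=least_squares(lambda q:np.hypot(P[:,0]-q[0],P[:,1]-q[1])-q[2],[.505,-.01,.0835],loss='soft_l1',f_scale=.002);print(s.x.round(4))
big=cv2.resize(im[60:290,140:400],None,fx=2.5,fy=2.5,interpolation=cv2.INTER_CUBIC)[:,:,::-1].copy()
def mk(p,col):
    u,v=proj(k,p);cv2.circle(big,(int((u-140)*2.5),int((v-60)*2.5)),2,col,-1)
x,y=s.x[:2]
for a in range(0,360,10):
    A=np.radians(a)
    mk([x+.0835*np.cos(A),y+.0835*np.sin(A),.058],(0,0,255));mk([x+.047*np.cos(A),y+.047*np.sin(A),.072],(255,0,0))
    if a%60==0: mk([x+.064*np.cos(A),y+.064*np.sin(A),.072],(0,160,0))
    if a%60==0: mk([x+.095*np.cos(A),y+.095*np.sin(A),.06],(255,0,255))
cv2.imwrite('pics/b.png',big)
E
```

```text
0.011
catch_a 0.54 [171. 171.  15.  18.] [ 0.418 -0.006  0.058] 176.0
lug_a 0.82 [261. 177. 182. 172.] [ 0.505 -0.012  0.058] -161.0
catch_b 0.54 [171. 171.  15.  18.] [ 0.418 -0.006  0.058] 176.0
[ 0.5085 -0.0185  0.0843]
```

View pics/b.png

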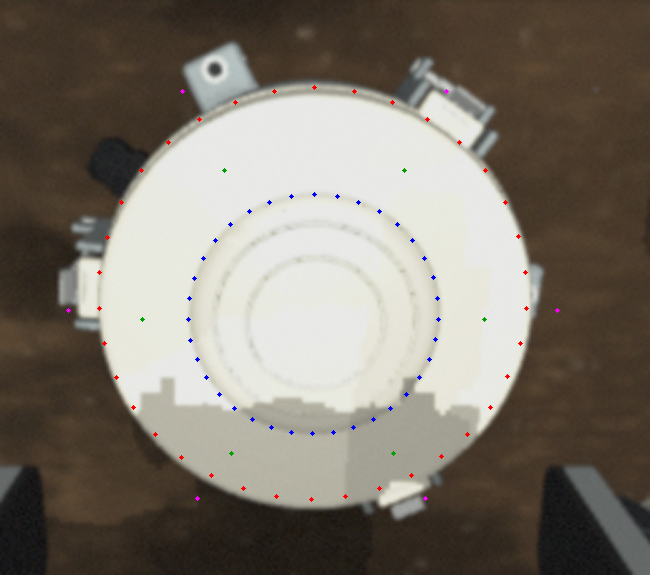

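```bash
python3 - <<'E'
from h import *
k=cam('wrist')
for u,v in [(88,287),(450,120),(402,493)]:
    p=ray(k,140+u/2.5,60+v/2.5,.058);d=p[:2]-[.5085,-.0195];a=np.arctan2(d[1],d[0]);print(p.round(4),np.hypot(*d).round(4),np.degrees(a).round(1),(np.array([.5085,-.0195])+.064*np.array([np.cos(a),np.sin(a)])).round(4))
E
```

```text
[ 0.4213 -0.0096  0.058 ] 0.0878 173.5 [ 0.4449 -0.0123]
[0.5584 0.0536 0.058 ] 0.0885 55.7 [0.5446 0.0334]
[ 0.5465 -0.0991  0.058 ] 0.0882 -64.5 [ 0.5361 -0.0773]
```

Request:
drive_tool([
  {"dx": 0.66,"dy": 0.9,"dz": 0,"wz": 1.5,"hand": 0},
  {"dx": 0.66,"dy": 0.9,"dz": 0.5,"wz": 3,"hand": 0},
  {"dx": 0.66,"dy": 0.9,"dz": 1,"wz": 4.5,"hand": 0},
  {"dx": 0.66,"dy": 0.9,"dz": 1.5,"wz": 6,"hand": 0},
  {"dx": 0.66,"dy": 0.9,"dz": 1.9,"wz": 7,"hand": 0},
  {"dx": 0.66,"dy": 0.9,"dz": 2.04,"wz": 7,"hand": 0},
  {"dx": 0.66,"dy": 0.9,"dz": 2.04,"wz": 7,"hand": 0},
  {"dx": 0.66,"dy": 0.9,"dz": 2.04,"wz": 7,"hand": 0},
  {"dx": 0.66,"dy": 0.9,"dz": 2.04,"wz": 7,"hand": 0},
  {"dx": 0.66,"dy": 0.9,"dz": 2.04,"wz": 7,"hand": 0},
])

```text
invalid input at $.rows[0]: expected keys dx, dy, dz, wx, wy, wz, hand
```

```bash
python3 - <<'E'
from h import *
k=cam('wrist');im=bot.camera('wrist');f=im[:,:,::-1].copy()
s=bot.camera('scene')[150:342,160:416,::-1]
u,v=proj(k,[.5453,.0329,.072]);cv2.circle(f,(int(u),int(v)),3,(0,0,255),-1);print(u,v)
cv2.imwrite('pics/c.png',np.hstack([f,cv2.resize(s,(288,384))]))
o=bot.get_obs();print(o['eef_pos'],R.from_quat(o['tool_rot']).as_matrix().round(3).tolist(),o['clock'],o['ft_force'],o['joint_pos'],o['grip_width'])
E
```

```text
306.92146369034384 132.86129186466113
[5.00016423e-01 1.42128686e-06 2.07112086e-01] [[0.0, 1.0, 0.0], [1.0, -0.0, 0.0], [0.0, 0.0, -1.0]] 1.0 [ 0.09427911  0.82240673 -0.54791078] [-5.94601296e-06  2.40592359e-01  5.00471007e-03  1.33516652e+00
  1.34097986e-05  1.57080274e+00] 0.08564899421450818
```

View pics/c.png

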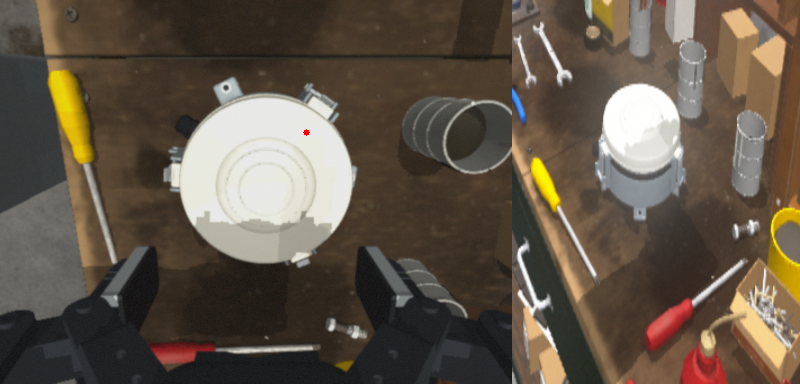

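Request:
drive_tool([
  {"dx": 0.66,"dy": 0.9,"dz": 0,"wx": 0,"wy": 0,"wz": 1.5,"hand": 0},
  {"dx": 0.66,"dy": 0.9,"dz": 0.5,"wx": 0,"wy": 0,"wz": 3,"hand": 0},
  {"dx": 0.66,"dy": 0.9,"dz": 1,"wx": 0,"wy": 0,"wz": 4.5,"hand": 0},
  {"dx": 0.66,"dy": 0.9,"dz": 1.5,"wx": 0,"wy": 0,"wz": 6,"hand": 0},
  {"dx": 0.66,"dy": 0.9,"dz": 1.9,"wx": 0,"wy": 0,"wz": 7,"hand": 0},
  {"dx": 0.66,"dy": 0.9,"dz": 2.04,"wx": 0,"wy": 0,"wz": 7,"hand": 0},
  {"dx": 0.66,"dy": 0.9,"dz": 2.04,"wx": 0,"wy": 0,"wz": 7,"hand": 0},
  {"dx": 0.66,"dy": 0.9,"dz": 2.04,"wx": 0,"wy": 0,"wz": 7,"hand": 0},
  {"dx": 0.66,"dy": 0.9,"dz": 2.04,"wx": 0,"wy": 0,"wz": 7,"hand": 0},
  {"dx": 0.66,"dy": 0.9,"dz": 2.04,"wx": 0,"wy": 0,"wz": 7,"hand": 0},
])

```text
clock: 2.0
eef_pos: [0.5459, 0.033, 0.1064]
tool_rot: [0.887, 0.462, 0.001, 0.0]
ft_force: [-0.1, 0.2, -0.1]
grip_width: 0.0
grasp_force: 0.0
```

```bash
python3 - <<'E'
from h import *
k=cam('wrist');im=bot.camera('wrist');f=im[:,:,::-1].copy()
s=bot.camera('scene')[150:342,160:416,::-1]
u,v=proj(k,[.5453,.0329,.072]);cv2.circle(f,(int(u),int(v)),3,(0,0,255),-1);print(u,v)
cv2.imwrite('pics/d.png',np.hstack([f,cv2.resize(s,(288,384))]))
o=bot.get_obs();print(o['eef_pos'],R.from_quat(o['tool_rot']).as_matrix().round(3).tolist(),o['clock'],o['ft_force'],o['joint_pos'],o['grip_width'])
E
```

```text
256.3581359358359 208.1379383483361
[0.54555887 0.03299935 0.10595988] [[0.573, 0.819, 0.002], [0.819, -0.573, 0.0], [0.001, 0.001, -1.0]] 2.1 [ 0.6366142   0.72965547 -0.52151018] [ 6.04474999e-02  3.93464099e-01 -5.14954727e-02  1.12421129e+00
 -5.64878374e-05  2.24188058e+00] -5.8603257902962984e-05
```

View pics/d.png

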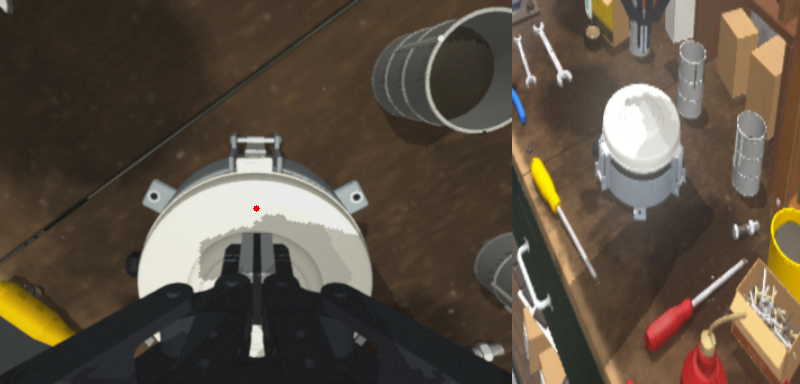

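Request:
drive_tool([
  {"dx": 0,"dy": 0,"dz": 0.2,"wx": 0,"wy": 0,"wz": 0,"hand": 0},
  {"dx": 0,"dy": 0,"dz": 0.38,"wx": 0,"wy": 0,"wz": 0,"hand": 0},
  {"dx": 0,"dy": 0,"dz": 0.42,"wx": 0,"wy": 0,"wz": 0,"hand": 0},
  {"dx": 0,"dy": 0,"dz": 0.44,"wx": 0,"wy": 0,"wz": 0,"hand": 0},
  {"dx": 0,"dy": 0,"dz": 0.46,"wx": 0,"wy": 0,"wz": 0,"hand": 0},
  {"dx": 0,"dy": 0,"dz": 0.48,"wx": 0,"wy": 0,"wz": 0,"hand": 0},
  {"dx": 0,"dy": 0,"dz": 0.48,"wx": 0,"wy": 0,"wz": 0,"hand": 0},
])

```text
clock: 2.8
eef_pos: [0.5451, 0.033, 0.0812]
tool_rot: [0.887, 0.462, 0.0, 0.0]
ft_force: [-0.2, 0.0, -0.2]
grip_width: 0.0003
grasp_force: 0.0
```

Request:
drive_tool([
  {"dx": 0,"dy": 0,"dz": 0.02,"wx": 0,"wy": 0,"wz": 0,"hand": 0},
  {"dx": 0,"dy": 0,"dz": 0.04,"wx": 0,"wy": 0,"wz": 0,"hand": 0},
  {"dx": 0,"dy": 0,"dz": 0.04,"wx": 0,"wy": 0,"wz": 0,"hand": 0},
])

```text
clock: 3.1
eef_pos: [0.5449, 0.033, 0.079]
tool_rot: [0.887, 0.462, -0.0, -0.0]
ft_force: [0.4, -0.0, 0.4]
grip_width: 0.0001
grasp_force: 0.0
```

Request:
drive_tool([
  {"dx": 0,"dy": 0,"dz": 0.02,"wx": 0,"wy": 0,"wz": 0,"hand": 0},
  {"dx": 0,"dy": 0,"dz": 0.04,"wx": 0,"wy": 0,"wz": 0,"hand": 0},
  {"dx": 0,"dy": 0,"dz": 0.04,"wx": 0,"wy": 0,"wz": 0,"hand": 0},
])

```text
clock: 3.4
eef_pos: [0.5449, 0.033, 0.0769]
tool_rot: [0.887, 0.462, -0.0, -0.0]
ft_force: [0.6, -0.4, -0.4]
grip_width: -0.0001
grasp_force: 0.0
```

```bash
python3 - <<'E'
from h import *
k=cam('wrist');im=bot.camera('wrist');f=im[:,:,::-1].copy()
k=cam('scene')
u,v=map(int,proj(k,[.53,0,.06]));print(u,v)
s=bot.camera('scene')[170:330,200:340,::-1]
cv2.imwrite('pics/e.png',np.hstack([f[:,112:],cv2.resize(s,(336,384))]))
E
```

```text
277 206
```

View pics/e.png

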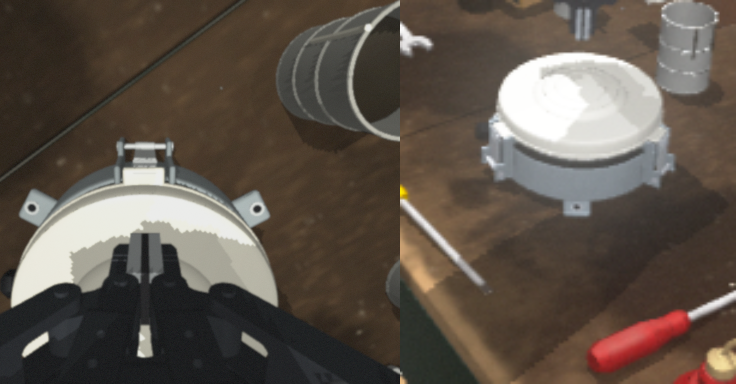

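```bash
python3 - <<'E'
from h import *
o=bot.get_obs();print(o['eef_pos'],o['clock'],bot.get_calibration('wrist')['mount'].round(3).tolist())
Rm=R.from_quat(o['tool_rot']).as_matrix();tip=o['eef_pos']+.011*Rm[:,2]
for n in ['wrist','scene','side']: 
    k=cam(n);print(n,proj(k,tip),proj(k,[.5085,-.0195,.072]))
k=cam('side');im=bot.camera('side')
u,v=map(int,proj(k,tip))
cv2.imwrite('pics/f.png',cv2.resize(im[v-70:v+70,u-100:u+100,::-1],None,fx=4,fy=4,interpolation=cv2.INTER_CUBIC))
E
```

```text
[0.54494632 0.03299682 0.07704518] 3.5 [[-0.001, 0.955, 0.296, 0.077], [1.0, 0.001, 0.002, 0.0], [0.002, 0.296, -0.955, -0.168], [0.0, 0.0, 0.0, 1.0]]
wrist (np.float64(257.1248015676932), np.float64(221.9204860463535)) (np.float64(257.6110124446917), np.float64(322.4386108082607))
scene (np.float64(274.93286511901084), np.float64(196.25987235819335)) (np.float64(275.1716455725204), np.float64(208.37826114100116))
side (np.float64(232.00435639350766), np.float64(189.36784159649062)) (np.float64(246.07414708220455), np.float64(181.61496750242503))
```

View pics/f.png

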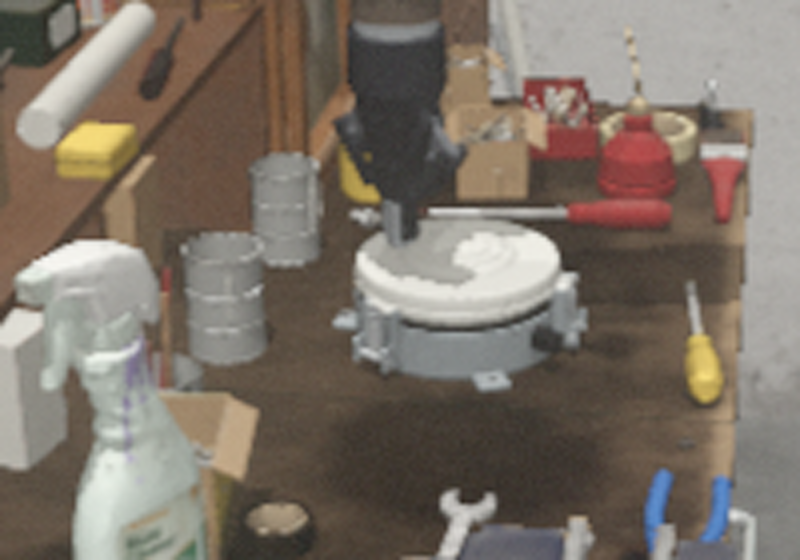

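Request:
drive_tool([
  {"dx": 0,"dy": 0,"dz": 0.04,"wx": 0,"wy": 0,"wz": 0,"hand": 0},
  {"dx": 0,"dy": 0,"dz": 0.08,"wx": 0,"wy": 0,"wz": 0,"hand": 0},
  {"dx": 0,"dy": 0,"dz": 0.12,"wx": 0,"wy": 0,"wz": 0,"hand": 0},
  {"dx": 0,"dy": 0,"dz": 0.16,"wx": 0,"wy": 0,"wz": 0,"hand": 0},
  {"dx": 0,"dy": 0,"dz": 0.2,"wx": 0,"wy": 0,"wz": 0,"hand": 0},
  {"dx": 0,"dy": 0,"dz": 0.2,"wx": 0,"wy": 0,"wz": 0,"hand": 0},
])

```text
clock: 4.15
eef_pos: [0.5447, 0.033, 0.0667]
tool_rot: [0.887, 0.462, -0.0, -0.0]
ft_force: [1.0, 0.0, -0.1]
grip_width: 0.0002
grasp_force: 0.0
```

```bash
python3 - <<'E'
from h import *
o=bot.get_obs();print(o['eef_pos'],o['clock'],o['ft_force'])
for n in ['wrist','scene']: 
    k=cam(n)
    for z in (.011,-.01,-.02,-.03): print(n,z,proj(k,o['eef_pos']+[0,0,-z]))
im=bot.camera('wrist');s=bot.camera('scene')[160:260,220:330,::-1]
cv2.imwrite('pics/g.png',np.hstack([im[:,100:400,::-1],cv2.resize(s,(422,384),interpolation=cv2.INTER_CUBIC)]))
E
```

```text
[0.54470319 0.0329836  0.06669864] 4.15 [ 0.99605645  0.04516255 -0.07825986]
wrist 0.011 (np.float64(257.13661560538196), np.float64(221.9116119556943))
wrist -0.01 (np.float64(257.11026451924005), np.float64(238.1483818428191))
wrist -0.02 (np.float64(257.09545061915884), np.float64(247.27627453970368))
wrist -0.03 (np.float64(257.078804252246), np.float64(257.53327979422755))
scene 0.011 (np.float64(274.67740052981395), np.float64(199.72832859937552))
scene -0.01 (np.float64(275.0455615912296), np.float64(192.70928176471836))
scene -0.02 (np.float64(275.22362905620975), np.float64(189.3143983633661))
scene -0.03 (np.float64(275.40350950672513), np.float64(185.8849501160384))
```

View pics/g.png

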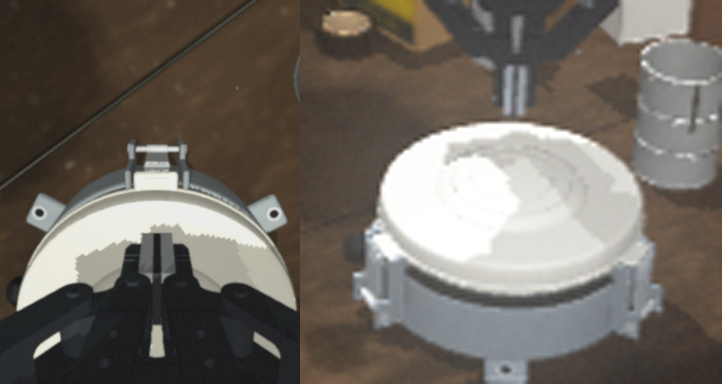

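Request:
drive_tool([
  {"dx": 0,"dy": 0,"dz": 0.04,"wx": 0,"wy": 0,"wz": 0,"hand": 0},
  {"dx": 0,"dy": 0,"dz": 0.08,"wx": 0,"wy": 0,"wz": 0,"hand": 0},
  {"dx": 0,"dy": 0,"dz": 0.12,"wx": 0,"wy": 0,"wz": 0,"hand": 0},
  {"dx": 0,"dy": 0,"dz": 0.16,"wx": 0,"wy": 0,"wz": 0,"hand": 0},
  {"dx": 0,"dy": 0,"dz": 0.16,"wx": 0,"wy": 0,"wz": 0,"hand": 0},
])

```text
clock: 4.75
eef_pos: [0.5447, 0.033, 0.0587]
tool_rot: [0.887, 0.462, -0.0, -0.0]
ft_force: [0.2, 0.1, 0.4]
grip_width: 0.0002
grasp_force: 0.0
```

Request:
drive_tool([
  {"dx": 0,"dy": 0,"dz": 0.03,"wx": 0,"wy": 0,"wz": 0,"hand": 0},
  {"dx": 0,"dy": 0,"dz": 0.06,"wx": 0,"wy": 0,"wz": 0,"hand": 0},
  {"dx": 0,"dy": 0,"dz": 0.08,"wx": 0,"wy": 0,"wz": 0,"hand": 0},
  {"dx": 0,"dy": 0,"dz": 0.08,"wx": 0,"wy": 0,"wz": 0,"hand": 0},
])

```text
clock: 5.15
eef_pos: [0.5448, 0.033, 0.0549]
tool_rot: [0.887, 0.462, -0.0, -0.0]
ft_force: [-0.0, 0.1, 0.1]
grip_width: 0.0001
grasp_force: 0.0
```

Request:
drive_tool([
  {"dx": 0,"dy": 0,"dz": 0.02,"wx": 0,"wy": 0,"wz": 0,"hand": 0},
  {"dx": 0,"dy": 0,"dz": 0.04,"wx": 0,"wy": 0,"wz": 0,"hand": 0},
  {"dx": 0,"dy": 0,"dz": 0.06,"wx": 0,"wy": 0,"wz": 0,"hand": 0},
  {"dx": 0,"dy": 0,"dz": 0.06,"wx": 0,"wy": 0,"wz": 0,"hand": 0},
])

```text
clock: 5.55
eef_pos: [0.5448, 0.033, 0.0519]
tool_rot: [0.887, 0.462, -0.0, -0.0]
ft_force: [-0.0, 0.2, -0.1]
grip_width: 0.0
grasp_force: 0.0
```

```bash
python3 - <<'E'
from h import *
o=bot.get_obs();print(o['eef_pos'],o['clock'],o['ft_force'])
k=cam('scene')
for z in (.011,-.01,-.02,-.03): print(z,proj(k,o['eef_pos']+[0,0,-z]))
a=bot.camera('scene')[160:260,220:330,::-1];b=bot.camera('side')[150:250,190:300,::-1]
cv2.imwrite('pics/i.png',np.hstack([cv2.resize(x,(400,364),interpolation=cv2.INTER_CUBIC) for x in(a,b)]))
E
```

```text
[0.54484313 0.03298711 0.05192908] 5.55 [-0.01093447  0.16124286 -0.10796516]
0.011 (np.float64(274.4670146213988), np.float64(204.56132076264197))
-0.01 (np.float64(274.8302225106352), np.float64(197.6453406385403))
-0.02 (np.float64(275.0058739513303), np.float64(194.30069447688786))
-0.03 (np.float64(275.1833003183793), np.float64(190.92225126470447))
```

View pics/i.png

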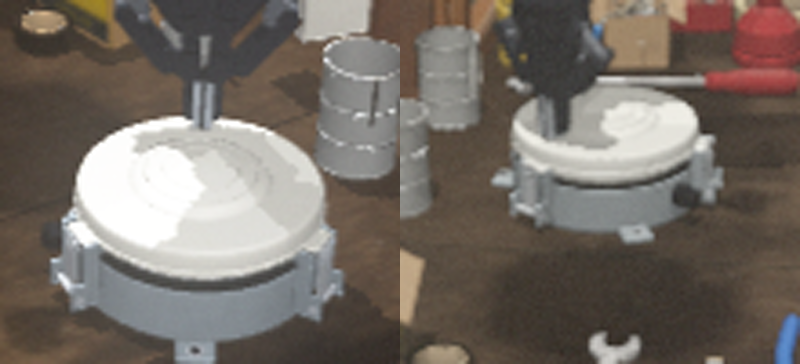

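Request:
drive_tool([
  {"dx": 0,"dy": 0,"dz": 0.02,"wx": 0,"wy": 0,"wz": 0,"hand": 0},
  {"dx": 0,"dy": 0,"dz": 0.04,"wx": 0,"wy": 0,"wz": 0,"hand": 0},
  {"dx": 0,"dy": 0,"dz": 0.06,"wx": 0,"wy": 0,"wz": 0,"hand": 0},
])

```text
clock: 5.95
eef_pos: [0.545, 0.033, 0.049]
tool_rot: [0.887, 0.462, -0.0, -0.0]
ft_force: [0.2, -0.6, -0.1]
grip_width: 0.0001
grasp_force: 0.0
```

Request:
drive_tool([
  {"dx": 0,"dy": 0,"dz": 0.02,"wx": 0,"wy": 0,"wz": 0,"hand": 0},
  {"dx": 0,"dy": 0,"dz": 0.04,"wx": 0,"wy": 0,"wz": 0,"hand": 0},
  {"dx": 0,"dy": 0,"dz": 0.06,"wx": 0,"wy": 0,"wz": 0,"hand": 0},
])

```text
clock: 6.25
eef_pos: [0.5453, 0.0328, 0.0472]
tool_rot: [0.887, 0.462, 0.0, 0.0]
ft_force: [-2.9, -0.6, 9.8]
grip_width: -0.0001
grasp_force: 4.8
```

Request:
drive_tool([
  {"dx": 0,"dy": 0,"dz": 0.02,"wx": 0,"wy": 0,"wz": 0,"hand": 0},
  {"dx": 0,"dy": 0,"dz": 0.04,"wx": 0,"wy": 0,"wz": 0,"hand": 0},
  {"dx": 0,"dy": 0,"dz": 0.04,"wx": 0,"wy": 0,"wz": 0,"hand": 0},
])

```text
clock: 6.55
eef_pos: [0.5458, 0.0328, 0.0462]
tool_rot: [0.887, 0.462, 0.001, 0.001]
ft_force: [-3.6, -0.3, 11.3]
grip_width: -0.0
grasp_force: 5.8
```

Request:
drive_tool([
  {"dx": 0,"dy": 0,"dz": 0.02,"wx": 0,"wy": 0,"wz": 0,"hand": 0},
  {"dx": 0,"dy": 0,"dz": 0.04,"wx": 0,"wy": 0,"wz": 0,"hand": 0},
  {"dx": 0,"dy": 0,"dz": 0.04,"wx": 0,"wy": 0,"wz": 0,"hand": 0},
])

```text
clock: 6.85
eef_pos: [0.5447, 0.033, 0.0418]
tool_rot: [0.887, 0.462, -0.0, -0.0]
ft_force: [-1.0, 0.4, 0.4]
grip_width: -0.0002
grasp_force: 0.0
```

Request:
drive_tool([
  {"dx": 0,"dy": 0,"dz": 0.02,"wx": 0,"wy": 0,"wz": 0,"hand": 0},
  {"dx": 0,"dy": 0,"dz": 0.04,"wx": 0,"wy": 0,"wz": 0,"hand": 0},
  {"dx": 0,"dy": 0,"dz": 0.04,"wx": 0,"wy": 0,"wz": 0,"hand": 0},
])

```text
clock: 7.15
eef_pos: [0.5449, 0.033, 0.0407]
tool_rot: [0.887, 0.462, -0.0, -0.0]
ft_force: [-1.9, 0.1, 6.6]
grip_width: 0.0001
grasp_force: 2.9
```

Request:
drive_tool([
  {"dx": 0,"dy": 0,"dz": -0.4,"wx": 0,"wy": 0,"wz": 0,"hand": 0},
  {"dx": 0,"dy": 0,"dz": -1,"wx": 0,"wy": 0,"wz": 0,"hand": 0},
  {"dx": -0.5,"dy": 0.3,"dz": -1,"wx": 0,"wy": 0,"wz": -1.5,"hand": 0},
  {"dx": -1,"dy": 0.6,"dz": -1,"wx": 0,"wy": 0,"wz": -3,"hand": 0},
  {"dx": -1.5,"dy": 0.9,"dz": -1,"wx": 0,"wy": 0,"wz": -4.5,"hand": 0},
  {"dx": -1.92,"dy": 1.11,"dz": -1,"wx": 0,"wy": 0,"wz": -6,"hand": 0},
  {"dx": -1.92,"dy": 1.11,"dz": -1,"wx": 0,"wy": 0,"wz": -7.5,"hand": 0},
  {"dx": -1.92,"dy": 1.11,"dz": -1,"wx": 0,"wy": 0,"wz": -9,"hand": 0},
  {"dx": -1.92,"dy": 1.11,"dz": -1,"wx": 0,"wy": 0,"wz": -10.5,"hand": 0},
  {"dx": -1.92,"dy": 1.11,"dz": -1,"wx": 0,"wy": 0,"wz": -12,"hand": 0},
  {"dx": -1.92,"dy": 1.11,"dz": -0.7,"wx": 0,"wy": 0,"wz": -12,"hand": 0},
  {"dx": -1.92,"dy": 1.11,"dz": -0.4,"wx": 0,"wy": 0,"wz": -12,"hand": 0},
  {"dx": -1.92,"dy": 1.11,"dz": -0.28,"wx": 0,"wy": 0,"wz": -12,"hand": 0},
  {"dx": -1.92,"dy": 1.11,"dz": -0.28,"wx": 0,"wy": 0,"wz": -12,"hand": 0},
])

```text
clock: 8.55
eef_pos: [0.5343, -0.0773, 0.0528]
tool_rot: [0.537, 0.843, -0.001, -0.001]
ft_force: [0.5, 0.3, 0.1]
grip_width: 0.0
grasp_force: 0.0
```

```bash
python3 - <<'E'
from h import *
o=bot.get_obs();print(o['eef_pos'],o['clock'],o['ft_force'],R.from_quat(o['tool_rot']).as_matrix().round(3).tolist())
w=bot.camera('wrist')[:,:,::-1].copy();u,v=proj(cam('wrist'),[.5354,-.0776,.072]);print(u,v)
a=bot.camera('scene')[160:260,220:330,::-1]
cv2.imwrite('pics/j.png',np.hstack([cv2.resize(a,(400,364),interpolation=cv2.INTER_CUBIC),cv2.resize(w[:,60:440],(360,364))]))
E
```

```text
[ 0.53427165 -0.07728163  0.05281376] 8.55 [0.4676544  0.32641486 0.12861137] [[-0.423, 0.906, -0.003], [0.906, 0.423, 0.0], [0.002, -0.002, -1.0]]
255.31764107025415 245.46791651205518
```

View pics/j.png

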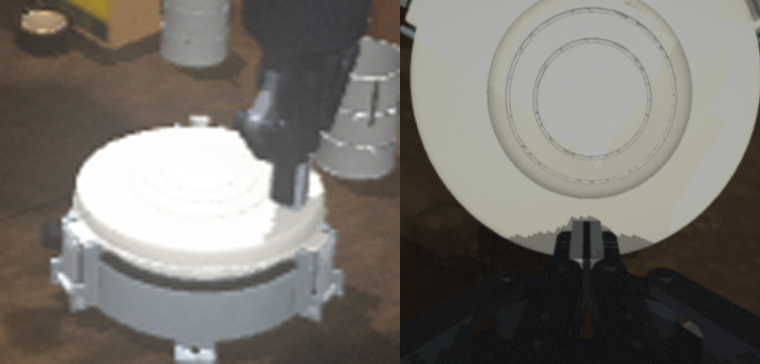

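Request:
drive_tool([
  {"dx": 0,"dy": 0,"dz": 0.03,"wx": 0,"wy": 0,"wz": 0,"hand": 0},
  {"dx": 0,"dy": 0,"dz": 0.06,"wx": 0,"wy": 0,"wz": 0,"hand": 0},
  {"dx": 0,"dy": 0,"dz": 0.09,"wx": 0,"wy": 0,"wz": 0,"hand": 0},
  {"dx": 0,"dy": 0,"dz": 0.12,"wx": 0,"wy": 0,"wz": 0,"hand": 0},
  {"dx": 0,"dy": 0,"dz": 0.12,"wx": 0,"wy": 0,"wz": 0,"hand": 0},
])

```text
clock: 9.15
eef_pos: [0.5353, -0.0775, 0.048]
tool_rot: [0.537, 0.843, -0.0, -0.0]
ft_force: [0.5, 0.4, -0.9]
grip_width: -0.0002
grasp_force: 0.1
```

Request:
drive_tool([
  {"dx": 0,"dy": 0,"dz": 0.02,"wx": 0,"wy": 0,"wz": 0,"hand": 0},
  {"dx": 0,"dy": 0,"dz": 0.04,"wx": 0,"wy": 0,"wz": 0,"hand": 0},
  {"dx": 0,"dy": 0,"dz": 0.06,"wx": 0,"wy": 0,"wz": 0,"hand": 0},
  {"dx": 0,"dy": 0,"dz": 0.06,"wx": 0,"wy": 0,"wz": 0,"hand": 0},
])

```text
clock: 9.55
eef_pos: [0.536, -0.0775, 0.0463]
tool_rot: [0.537, 0.843, 0.0, 0.001]
ft_force: [-1.7, 0.2, 6.3]
grip_width: -0.0001
grasp_force: 3.2
```

Request:
drive_tool([
  {"dx": 0,"dy": 0,"dz": 0.02,"wx": 0,"wy": 0,"wz": 0,"hand": 0},
  {"dx": 0,"dy": 0,"dz": 0.04,"wx": 0,"wy": 0,"wz": 0,"hand": 0},
  {"dx": 0,"dy": 0,"dz": 0.04,"wx": 0,"wy": 0,"wz": 0,"hand": 0},
])

```text
clock: 9.85
eef_pos: [0.536, -0.0776, 0.044]
tool_rot: [0.537, 0.843, 0.0, 0.001]
ft_force: [-0.4, 0.4, -0.4]
grip_width: 0.0003
grasp_force: 0.0
```

Request:
drive_tool([
  {"dx": 0,"dy": 0,"dz": 0.02,"wx": 0,"wy": 0,"wz": 0,"hand": 0},
  {"dx": 0,"dy": 0,"dz": 0.04,"wx": 0,"wy": 0,"wz": 0,"hand": 0},
  {"dx": 0,"dy": 0,"dz": 0.06,"wx": 0,"wy": 0,"wz": 0,"hand": 0},
  {"dx": 0,"dy": 0,"dz": 0.06,"wx": 0,"wy": 0,"wz": 0,"hand": 0},
])

```text
clock: 10.25
eef_pos: [0.5352, -0.0775, 0.0402]
tool_rot: [0.537, 0.843, -0.0, -0.0]
ft_force: [-1.6, 0.9, 3.7]
grip_width: -0.0001
grasp_force: 2.0
```

Request:
drive_tool([
  {"dx": 0,"dy": 0,"dz": 0.02,"wx": 0,"wy": 0,"wz": 0,"hand": 0},
  {"dx": 0,"dy": 0,"dz": 0.03,"wx": 0,"wy": 0,"wz": 0,"hand": 0},
  {"dx": 0,"dy": 0,"dz": 0.03,"wx": 0,"wy": 0,"wz": 0,"hand": 0},
])

```text
clock: 10.55
eef_pos: [0.5353, -0.0775, 0.04]
tool_rot: [0.537, 0.843, 0.0, 0.0]
ft_force: [-4.1, 0.5, 10.9]
grip_width: 0.0001
grasp_force: 5.8
```

Request:
drive_tool([
  {"dx": 0,"dy": 0,"dz": -0.4,"wx": 0,"wy": 0,"wz": 0,"hand": 0},
  {"dx": 0,"dy": 0,"dz": -1,"wx": 0,"wy": 0,"wz": 0,"hand": 0},
  {"dx": 0.5,"dy": -0.3,"dz": -1,"wx": 0,"wy": 0,"wz": -1.5,"hand": 0},
  {"dx": 1,"dy": -0.6,"dz": -1,"wx": 0,"wy": 0,"wz": -3,"hand": 0},
  {"dx": 1.5,"dy": -0.9,"dz": -1,"wx": 0,"wy": 0,"wz": -4.5,"hand": 0},
  {"dx": 1.92,"dy": -1.1,"dz": -1,"wx": 0,"wy": 0,"wz": -6,"hand": 0},
  {"dx": 1.92,"dy": -1.1,"dz": -1,"wx": 0,"wy": 0,"wz": -7.5,"hand": 0},
  {"dx": 1.92,"dy": -1.1,"dz": -1,"wx": 0,"wy": 0,"wz": -9,"hand": 0},
  {"dx": 1.92,"dy": -1.1,"dz": -1,"wx": 0,"wy": 0,"wz": -10.5,"hand": 0},
  {"dx": 1.92,"dy": -1.1,"dz": -1,"wx": 0,"wy": 0,"wz": -12,"hand": 0},
  {"dx": 1.92,"dy": -1.1,"dz": -0.7,"wx": 0,"wy": 0,"wz": -12,"hand": 0},
  {"dx": 1.92,"dy": -1.1,"dz": -0.4,"wx": 0,"wy": 0,"wz": -12,"hand": 0},
  {"dx": 1.92,"dy": -1.1,"dz": -0.3,"wx": 0,"wy": 0,"wz": -12,"hand": 0},
  {"dx": 1.92,"dy": -1.1,"dz": -0.3,"wx": 0,"wy": 0,"wz": -12,"hand": 0},
])

```text
clock: 11.95
eef_pos: [0.444, -0.0137, 0.0527]
tool_rot: [0.044, 0.999, -0.0, -0.001]
ft_force: [0.5, 0.7, -0.3]
grip_width: 0.0003
grasp_force: 0.0
```

```bash
python3 - <<'E'
from h import *
w=bot.camera('wrist')[:,:,::-1]
a=bot.camera('scene')[160:260,220:330,::-1]
cv2.imwrite('pics/k.png',np.hstack([cv2.resize(a,(400,364),interpolation=cv2.INTER_CUBIC),cv2.resize(w[:,60:440],(360,364))]))
E
```

```text
(no output)
```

View pics/k.png

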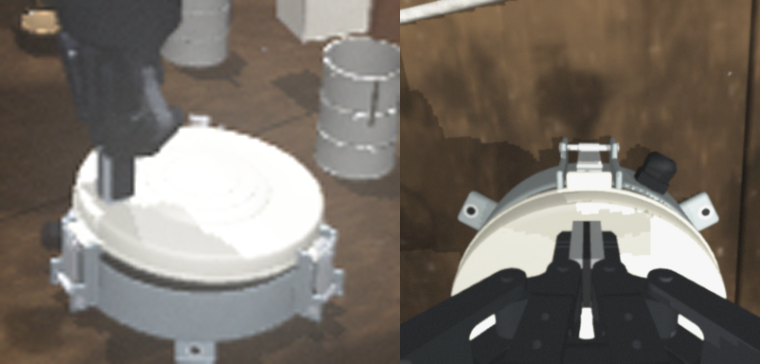

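The picture shows the finger aligned with the left catch (wrist view ~585,170 for the catch, finger at column 587). The cover is down at the right and still raised at the left.

Request:
drive_tool([
  {"dx": 0,"dy": 0,"dz": 0.03,"wx": 0,"wy": 0,"wz": 0,"hand": 0},
  {"dx": 0,"dy": 0,"dz": 0.06,"wx": 0,"wy": 0,"wz": 0,"hand": 0},
  {"dx": 0,"dy": 0,"dz": 0.09,"wx": 0,"wy": 0,"wz": 0,"hand": 0},
  {"dx": 0,"dy": 0,"dz": 0.12,"wx": 0,"wy": 0,"wz": 0,"hand": 0},
  {"dx": 0,"dy": 0,"dz": 0.16,"wx": 0,"wy": 0,"wz": 0,"hand": 0},
  {"dx": 0,"dy": 0,"dz": 0.16,"wx": 0,"wy": 0,"wz": 0,"hand": 0},
])

```text
clock: 12.65
eef_pos: [0.4452, -0.0137, 0.0459]
tool_rot: [0.044, 0.999, 0.0, 0.0]
ft_force: [-1.1, -1.2, 2.6]
grip_width: 0.0001
grasp_force: 1.4
```

Request:
drive_tool([
  {"dx": 0,"dy": 0,"dz": 0.02,"wx": 0,"wy": 0,"wz": 0,"hand": 0},
  {"dx": 0,"dy": 0,"dz": 0.03,"wx": 0,"wy": 0,"wz": 0,"hand": 0},
  {"dx": 0,"dy": 0,"dz": 0.03,"wx": 0,"wy": 0,"wz": 0,"hand": 0},
])

```text
clock: 12.95
eef_pos: [0.4455, -0.0138, 0.045]
tool_rot: [0.044, 0.999, -0.0, 0.001]
ft_force: [-2.4, -0.5, 8.2]
grip_width: -0.0004
grasp_force: 4.1
```

Request:
drive_tool([
  {"dx": 0,"dy": 0,"dz": 0.02,"wx": 0,"wy": 0,"wz": 0,"hand": 0},
  {"dx": 0,"dy": 0,"dz": 0.03,"wx": 0,"wy": 0,"wz": 0,"hand": 0},
  {"dx": 0,"dy": 0,"dz": 0.03,"wx": 0,"wy": 0,"wz": 0,"hand": 0},
])

```text
clock: 13.25
eef_pos: [0.4449, -0.0137, 0.0425]
tool_rot: [0.044, 0.999, 0.0, 0.0]
ft_force: [0.4, 0.7, -0.3]
grip_width: 0.0001
grasp_force: 0.0
```

Snapped; follow on until the rim lands.

Request:
drive_tool([
  {"dx": 0,"dy": 0,"dz": 0.02,"wx": 0,"wy": 0,"wz": 0,"hand": 0},
  {"dx": 0,"dy": 0,"dz": 0.04,"wx": 0,"wy": 0,"wz": 0,"hand": 0},
  {"dx": 0,"dy": 0,"dz": 0.06,"wx": 0,"wy": 0,"wz": 0,"hand": 0},
  {"dx": 0,"dy": 0,"dz": 0.07,"wx": 0,"wy": 0,"wz": 0,"hand": 0},
  {"dx": 0,"dy": 0,"dz": 0.07,"wx": 0,"wy": 0,"wz": 0,"hand": 0},
])

```text
clock: 13.75
eef_pos: [0.4449, -0.0137, 0.039]
tool_rot: [0.044, 0.999, -0.0, -0.0]
ft_force: [-0.1, 0.5, 0.1]
grip_width: 0.0004
grasp_force: 0.0
```

Request:
drive_tool([
  {"dx": 0,"dy": 0,"dz": 0.02,"wx": 0,"wy": 0,"wz": 0,"hand": 0},
  {"dx": 0,"dy": 0,"dz": 0.04,"wx": 0,"wy": 0,"wz": 0,"hand": 0},
  {"dx": 0,"dy": 0,"dz": 0.04,"wx": 0,"wy": 0,"wz": 0,"hand": 0},
])

```text
clock: 14.05
eef_pos: [0.445, -0.0137, 0.0388]
tool_rot: [0.044, 0.999, 0.0, 0.0]
ft_force: [-5.1, 0.7, 15.4]
grip_width: -0.0002
grasp_force: 7.6
```

Request:
drive_tool([
  {"dx": 0,"dy": 0,"dz": -0.3,"wx": 0,"wy": 0,"wz": 0,"hand": 0},
  {"dx": 0,"dy": 0,"dz": -1,"wx": 0,"wy": 0,"wz": 0,"hand": 0},
  {"dx": 0,"dy": 0,"dz": -2,"wx": 0,"wy": 0,"wz": 0,"hand": 0},
  {"dx": 0,"dy": 0,"dz": -3,"wx": 0,"wy": 0,"wz": 0,"hand": 0},
  {"dx": 0,"dy": 0,"dz": -3,"wx": 0,"wy": 0,"wz": 0,"hand": 0},
  {"dx": 0,"dy": 0,"dz": -3,"wx": 0,"wy": 0,"wz": 0,"hand": 0},
  {"dx": 0,"dy": 0,"dz": -3,"wx": 0,"wy": 0,"wz": 0,"hand": 0},
  {"dx": 0,"dy": 0,"dz": -3,"wx": 0,"wy": 0,"wz": 0,"hand": 0},
])

```text
clock: 14.85
eef_pos: [0.4437, -0.0137, 0.1855]
tool_rot: [0.044, 0.999, -0.0, -0.002]
ft_force: [-1.1, -0.7, -0.5]
grip_width: 0.0
grasp_force: 0.0
```

```bash
python3 -c "
from h import *
o=bot.get_obs();print(o['eef_pos'],o['ft_force'],o['clock']);print(bot.job_done())"
```

```text
[ 0.44368018 -0.01366443  0.18546368] [-1.13627442 -0.70924981 -0.49557813] 14.85
the job is handed in; nothing more can be done
None
```

I pressed the cover in at all three catches, one at a time; at each the force dropped as it snapped, then rose stiffly as the rim landed. I then lifted the hand clear and handed the job in at about 15 s; no verdict came back, and I took no picture of the finished lamp.

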